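# Bring a sample to the reader and open its light shutter

## Task

With fingertips only, push on a spoke of the sample carousel to turn it until the orange-lidded pot is centred in front of the reader's lens, then push the red shutter lever on the light unit all the way round to its stop at the green dot. Do not touch, lift or unseat any of the pots, and leave everything else on the bench where it stands.

Things in the scene. Friction and masses are not known exactly. Their poses are not given: they have to be found in the camera images.
- orange_pot_center (a point): centre of the loose round sample pot with the ORANGE lid, 36 mm across, 32 mm tall, half-way up it (z = 0.046 when seated). It stands in one of the carousel's four seats, which seat varies. This is the sample to be read.
- white_pot_center (a point): centre of the loose round sample pot with the white lid, 36 mm across, 32 mm tall, half-way up it (z = 0.046 when seated). It stands in one of the carousel's four seats, which seat varies.
- blue_pot_center (a point): centre of the loose round sample pot with the blue lid, 36 mm across, 32 mm tall, half-way up it (z = 0.046 when seated). It stands in one of the carousel's four seats, which seat varies.
- green_pot_center (a point): centre of the loose round sample pot with the green lid, 36 mm across, 32 mm tall, half-way up it (z = 0.046 when seated). It stands in one of the carousel's four seats, which seat varies.
- carousel: fixed foot of the sample carousel, a dark blue disc 124 mm across and 20 mm tall; origin on the table at the carousel's vertical axis, z up.
- rotor (a joint): angle of the four-spoke rotor, rad, anticlockwise seen from above, 0 at the start, free to turn endlessly either way; it stays where it is left (friction 0.08 N m, about 1 N at 75 mm). At angle q the spokes point along q + 45, 135, 225 and 315 degrees from the carousel's x axis. At each spoke's end, 130 mm from the axis, is a black seat 48 mm across (floor z = 0.030, rim z = 0.036) with a pot.
- hub (a point): top centre of the rotor's hub, a dark post 44 mm across, top at z = 0.068, on the carousel's axis. From it go the four spokes: flat upright aluminium blades 6 mm thick, from z = 0.024 to 0.068, bare from 22 mm to 105 mm from the axis.
- reader_aim (a point): point before the reader's lens where the sample must be centred: 130 mm from the carousel's axis, z = 0.046. The reader, which does not turn, is a fixed blue block with a white top, 60 x 70 x 58 mm tall, black stripe on top, just outside the circle of pots (near face 175 mm from the axis); its black lens (front 163 mm from the axis) looks at the axis.
- light_unit: fixed grey and blue light unit, 130 x 130 x 55 mm tall; origin at the centre of its underside. It stands to the left or the right of the carousel.
- shutter_pivot (a point): vertical pivot of the shutter lever, on the light unit's top (z = 0.055), at 35 mm to -x and 35 mm to -y of the unit's centre in the unit's own axes.
- shutter_tip (a point): outer end of the red shutter lever, 80 mm from its pivot, at mid-height (z = 0.070). The lever is an upright red blade 8 mm thick, z from 0.059 to 0.081; it moves over the unit's top. A 12 mm tall steel pin stands near the stop on the far side, outside the lever's sweep.
- shutter (a joint): angle of the shutter lever, rad: it points along the unit's +x axis at 0 (closed, black dot) and swings anticlockwise seen from above to its stop at 1.5 (open, green dot), pointing nearly along the unit's +y. It stays where it is left (friction 0.06 N m, about 1 N at 60 mm). Starts between 0 and 0.3.
- slide_tray: fixed dark wooden tray of slides, 120 x 130 x 32 mm, on the side of the carousel away from the light unit; origin under its centre.
- dropper: bystander: loose amber dropper bottle, 36 mm across, 85 mm tall; origin under its centre.
- beaker: bystander: loose glass beaker, 60 mm across, 75 mm tall; origin under its centre.
- slide_box: bystander: loose cardboard box, 70 x 80 x 35 mm; origin under its centre.
- rinse_bottle: bystander: loose white bottle with blue cap, 60 mm across, 150 mm tall; origin under its centre.
- stain_jar: bystander: loose amber jar with white cap, 56 mm across, 70 mm tall; origin under its centre.

How it is judged:
On the way, in this order (a step that is already met when the one before it is completed fails the run):
1. the orange-lidded pot has been turned to the reader, within 8 mm of the point before its lens, the shutter still shut (horizontal distance between orange_pot_center and reader_aim below 0.008 m and value of joint shutter below 0.6 rad), for 0.3 s.
2. the shutter lever has been pushed to its stop (beyond 1.35 rad) (value of joint shutter above 1.35 rad), for 0.2 s.
At the end, for the whole second after the job is handed in: The orange-lidded pot's centre is within 8 mm (horizontally) of the point before the reader's lens, the rotor at rest, the shutter lever beyond 1.35 rad of its 1.5 rad, and all four pots upright in their seats (centres within 4 mm of seated height) (horizontal distance between orange_pot_center and reader_aim below 0.008 m and value of joint shutter above 1.35 rad and velocity of joint rotor between -0.03 and 0.03 rad/s and height (world z) of orange_pot_center between 0.042 and 0.05 m and height (world z) of white_pot_center between 0.042 and 0.05 m and height (world z) of blue_pot_center between 0.042 and 0.05 m and height (world z) of green_pot_center between 0.042 and 0.05 m and angle between each of orange_pot_center, white_pot_center, blue_pot_center, green_pot_center's own z axis and vertical below 0.12 rad); the robot touches nothing.
It fails at once if a pot is touched by the fingers or the arm (contact force between any of the fingers, the arm and orange_pot above 0.5 N or contact force between any of the fingers, the arm and white_pot above 0.5 N or contact force between any of the fingers, the arm and blue_pot above 0.5 N or contact force between any of the fingers, the arm and green_pot above 0.5 N).
It fails at once if a pot is lifted or leaves its seat (height (world z) of any of orange_pot_center, white_pot_center, blue_pot_center, green_pot_center above 0.058 m or horizontal distance between any of orange_pot_center, white_pot_center, blue_pot_center, green_pot_center and carousel above 0.14 m or horizontal distance between any of orange_pot_center, white_pot_center, blue_pot_center, green_pot_center and carousel below 0.12 m).
It fails at once if the shutter is opened before the orange-lidded pot stands at the reader (value of joint shutter above 0.8 rad and not (horizontal distance between orange_pot_center and reader_aim below 0.012 m)).
It fails at once if another thing on the bench is moved by more than 15 mm (distance of any of dropper, beaker, slide_box, rinse_bottle, stain_jar from where it was at the start of the episode above 0.015 m).
It also fails if it takes over 67 s, if anything falls off the work surface, if the arm or the gripper's body presses on something with over 40 N, if the wrist force passes 120 N, or if a joint passes its speed limit or range.

## Robot

A 7-joint arm with a two-finger parallel gripper is mounted at the origin on the work surface. World frame = base frame: x ahead of the robot, y to its left, z up, the work surface at z = 0. Lengths are in m, angles in rad, forces in N, time in s.
With the tool pointing down it reaches from about 0.35 to 0.775 m from the base axis. Payload 3.1 kg.
Tool frame: the origin (TCP) lies at the very end of the fingers, on their centre line; the grasp point (between the pads) lies 19 mm behind it (arm.pinch_z is the distance from the TCP to the grasp point, in m); z points along the fingers, y is the line along which they close (so a half turn about z gives the same grasp; the last joint's range is limited). The gripper opens to 85 mm and grips with 20 to 120 N. Pads are 22 mm wide; open, the fingers measure 114 mm over their backs; the gripper's body (76 mm by 85 mm) begins 54 mm behind the grasp point. The pads swing forward as they close: fully open they stand 13 mm farther back than shut.
Start: joints at [-1.196, 0.311, 0.014, 1.512, -0.004, 1.319, -0.027], TCP at [0.223, 0.503, 0.231] pointing down, gripper open.
Joint ranges: [-2.7, 2.7], [-0.3, 1.91], [-1.27, 1.3], [0.12, 2.57], [-1.44, 4.58], [0.2, 2.03], [-3.05, 3.05]. Speed limits (rad/s): [2.79, 2.79, 3.14, 3.14, 3.14, 3.14, 3.14].

## Interface

Orientations are given as a unit quaternion [w, x, y, z].
In Python, from rig import arm gives the robot as it stands.
- The arm moves only by the shell command python3 -m jog 'ROWS'. ROWS is text: rows parted by semicolons, each of 7 numbers parted by spaces: the shift along the tool's x, y, z in units of 25 mm (1.0 is 25 mm), then the turn, a rotation vector about the tool's x, y, z in units of 45 degrees (1.0 is 45 degrees), then the opening, from 0 (shut) to 1 (fully open). A call has 1 to 10 rows; each row shifts and turns the commanded pose from where the row before left it, along the tool's axes as they then stand; what a row does not reach is not made up. A row lasts 1/10 s, in which the tool goes at most 50 mm and 8.59 degrees, less where a joint would pass 70% of its speed; a pose out of reach is approached as far as the arm can. A call with a number of a shift or a turn outside -1 to 1 is refused whole. A call with a gripper value outside its range is refused whole. The fingers move at their own pace and stop on an object; the grip force is fixed at half the most. Time passes only in rows, so rows that do not move let the fingers close. It gives the time, the measured TCP pose, the force, the opening and the grip force at its end, in the units of the state.
- arm.get_state(): the state, without advancing time (a new reading comes with each control period).
- arm.read_camera(name): name is "side" or "top"; returns a dict with "frame" (480x640x3 uint8, red, green, blue), "camera_matrix" (3x3 intrinsics, pixels), "eye" and "rotation" of the camera in the world. Camera axes: x right, y up, looking along -z (the intrinsics and any distortion apply to the point x, -y, -z); pixel columns grow to the right and rows downward; lengths in m; the calibration is good to about 2 mm. A picture is of the moment at which its call begins. There is no depth.
- arm.close_job(): hands the job in; it is judged then, once.
The state is a dict: "time": time; "joint_pos": joint angles; "dq": joint speeds; "effort": joint torques, N m; "eef_pos": TCP position; "tcp_rot": TCP orientation; "ft_force": force on the tool from outside, world axes, zero at the start; "torque": the same for the moment, N m; "opening": finger opening in m; "grip_force": force on a finger pad.
Only numpy, scipy, OpenCV 4.12 (cv2) and the standard library are available. Lean on these libraries where they do the work, as an engineer would, in place of code of your own. Each camera call takes 0.05 s, during which the arm holds its last target. There are 200 camera calls.

## Working session

There is one attempt and no reset: what is moved stays moved. The work goes in short steps, Python scripts to look and compute and a shell command to move; the robot and the scene stay as the last step left them, time stands still between calls to the robot, and variables do not carry over. Pictures are saved under pics/ and viewed, at most 10 in all, crops included, and the job is handed in when it is done.

```bash
mkdir -p pics
cat > h.py <<'E'
import numpy as np, cv2
from rig import arm
def cam(n): return arm.read_camera(n)
def ray(c,u,v):
    K=np.array(c["camera_matrix"]);d=np.linalg.inv(K)@[u,v,1.];d=np.array([d[0],-d[1],-d[2]])
    return np.array(c["rotation"])@d
def onz(c,u,v,z):
    d=ray(c,u,v);e=np.array(c["eye"]);return e+d*(z-e[2])/d[2]
def proj(c,p):
    q=np.array(c["rotation"]).T@(np.array(p)-c["eye"]);K=np.array(c["camera_matrix"]);w=K@[q[0],-q[1],-q[2]];return w[:2]/w[2]
E
python3 - <<'E'
from h import *
for n in("top","side"):
    c=cam(n);cv2.imwrite(f"pics/{n}0.png",c["frame"][:,:,::-1]);print(n,{k:v for k,v in c.items() if k!="frame"})
print(arm.get_state())
E
```

```text
top {'camera_matrix': array([[504.40440169,   0.        , 315.61218992],
       [  0.        , 504.40440169, 229.77955946],
       [  0.        ,   0.        ,   1.        ]]), 'eye': array([ 0.37641004, -0.04052833,  1.10965627]), 'rotation': array([ 0.7086644 ,  0.05293338, -0.06705629, -0.70035439])}
side {'camera_matrix': array([[470.92055494,   0.        , 316.90812845],
       [  0.        , 470.92055494, 234.77280711],
       [  0.        ,   0.        ,   1.        ]]), 'eye': array([ 0.07113786, -0.57866998,  0.80335181]), 'rotation': array([ 0.86666784,  0.34478391, -0.13764436, -0.33326407])}
{'time': 0.1, 'joint_pos': array([-1.1956638 ,  0.31164152,  0.01401857,  1.51291531, -0.00442493,
        1.31923428, -0.02723062]), 'dq': array([-0.00079056, -0.00115504,  0.00240421, -0.00501241,  0.00057863,
        0.00020823, -0.00065611]), 'effort': array([ 8.91075815e-04, -3.80856979e+01,  1.46950423e-01, -2.31244540e+01,
        1.23731288e-02,  8.06455646e-03, -8.29065158e-06]), 'eef_pos': array([0.22239575, 0.50229358, 0.23032456]), 'tcp_rot': array([-1.87887746e-04,  2.06903122e-01,  9.78360835e-01, -1.06730498e-03]), 'ft_force': array([-0.14728098, -0.29036846, -0.40433831]), 'torque': array([-0.0338398 ,  0.03399757,  0.01532324]), 'grip_force': 0.0, 'opening': 0.08578009026648095}
```

View pics/top0.png

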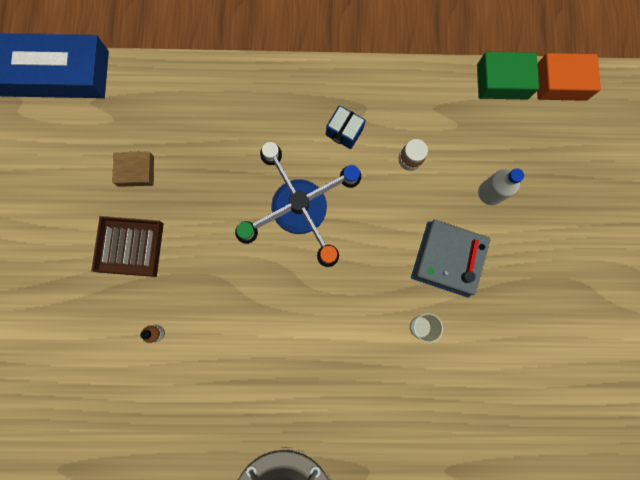

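View pics/side0.png

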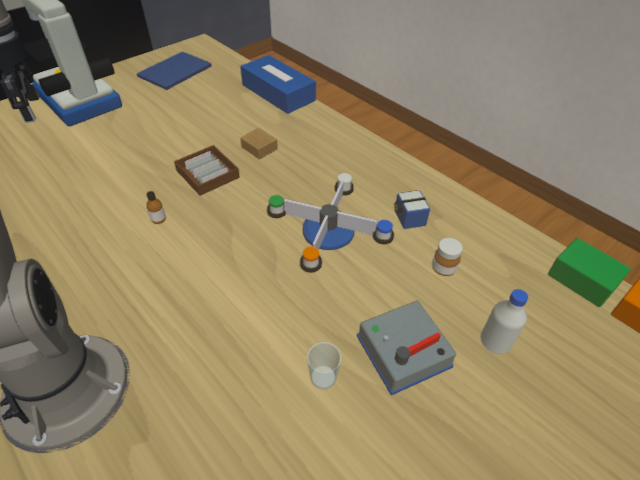

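Top view: hub about (299,202), orange (328,255), white (270,153), blue (350,174), green (245,231) and reader (346,126). The light unit's lever pivot is at (469,277), its tip at (476,241) and the green dot at (431,270). The side view agrees with this.

```bash
cat >> h.py <<'E'
from scipy.spatial.transform import Rotation as R
_c=cam
def cam(n):
    c=_c(n);q=np.array(c["rotation"]);c["rotation"]=R.from_quat(q[[1,2,3,0]]).as_matrix();return c
def blob(c,lo,hi,box,minA=20):
    x0,y0,x1,y1=box;h=cv2.cvtColor(c["frame"],cv2.COLOR_RGB2HSV)[y0:y1,x0:x1]
    m=cv2.inRange(h,np.array(lo),np.array(hi));n,l,s,ce=cv2.connectedComponentsWithStats(m)
    i=1+np.argmax(s[1:,4]);return ce[i]+[x0,y0],s[i,4],l==i
POT=dict(orange=((5,150,150),(20,255,255)),blue=((110,150,100),(125,255,255)),green=((50,120,60),(80,255,255)))
def measure(c):
    o={}
    B=dict(orange=(200,100,400,300),blue=(330,155,370,190),green=(200,100,400,300))
    for k,(lo,hi) in POT.items(): 
        p,a,_=blob(c,lo,hi,B[k]); o[k]=onz(c,*p,0.062);print(k,p.round(1),a,o[k].round(4))
    return o
E
python3 - <<'E'
from h import *
c=cam("top");o=measure(c)
p,a,_=blob(c,(0,0,150),(180,60,255),(255,140,285,170));w=onz(c,*p,.062);print("white",p,a,w)
hub=(o["blue"]+o["green"])/2;print("hub",hub,(o["orange"]+w)/2,onz(c,299,202,.068))
# reader top white
p,a,m=blob(c,(0,0,150),(180,60,255),(320,100,370,150));print("rd piece",p,a)
h=cv2.cvtColor(c["frame"],cv2.COLOR_RGB2HSV)[100:150,320:370]
m=cv2.inRange(h,np.array((0,0,150)),np.array((180,60,255)));r=cv2.minAreaRect(cv2.findNonZero(m));print(r)
rd=onz(c,r[0][0]+320,r[0][1]+100,.058);print("reader",rd,[onz(c,q[0]+320,q[1]+100,.058).round(3) for q in cv2.boxPoints(r)])
d=(rd-hub)[:2];print("dist",np.hypot(*d),np.degrees(np.arctan2(d[1],d[0])))
for k in o: d=(o[k]-hub)[:2];print(k,np.hypot(*d),np.degrees(np.arctan2(d[1],d[0])))
p,a,m=blob(c,(0,150,120),(6,255,255),(400,200,500,300));ys,xs=np.nonzero(m);r=cv2.minAreaRect(np.float32(np.c_[xs+400,ys+200]));print("lever",r)
bp=cv2.boxPoints(r);L=[onz(c,*q,.081).round(4)for q in bp];print(L)
print("pivot",onz(c,469,277,.083),"green",onz(c,431,270,.055),"black",onz(c,481,247,.055),"pin",onz(c,446,273,.067))
print("corners",[onz(c,*q,.055).round(3) for q in((433,221),(489,237),(466,295),(412,280))])
for n,q,z in(("beaker",(427,329),.04),("rinse",(505,187),.1),("jar",(416,148),.07),):print(n,onz(c,*q,z).round(3))
E
```

```text
orange [328.3 253.6] 211 [ 0.5062 -0.0877  0.062 ]
blue [351.3 172.7] 195 [ 0.6819 -0.1363  0.062 ]
green [244.4 229.7] 225 [0.5544 0.0891 0.062 ]
white [270.95762712 151.33898305] 236 [0.7269737  0.03762523 0.062     ]
hub [ 0.618158   -0.02362439  0.062     ] [ 0.61657396 -0.02502423  0.062     ] [ 0.61436109 -0.02478673  0.068     ]
rd piece [352.66917293 126.19548872] 266
((25.815385818481445, 22.323076248168945), (27.783777236938477, 22.078182220458984), 29.744882583618164)
reader [ 0.79759995 -0.12472405  0.058     ] [array([ 0.791, -0.086,  0.058]), array([ 0.836, -0.11 ,  0.058]), array([ 0.805, -0.163,  0.058]), array([ 0.76 , -0.139,  0.058])]
dist 0.20596250584348133 -29.39741177280359
orange 0.1290065122427722 -150.23253193020938
blue 0.12948369863810313 -60.49812688133595
green 0.1294836986381032 119.50187311866411
lever ((473.4615783691406, 254.69232177734375), (3.53009033203125, 31.77081298828125), 11.309932708740234)
[array([ 0.4736, -0.3755,  0.081 ]), array([ 0.5386, -0.3912,  0.081 ]), array([ 0.5372, -0.3984,  0.081 ]), array([ 0.4723, -0.3826,  0.081 ])]
pivot [ 0.45893394 -0.37505975  0.083     ] green [ 0.47496011 -0.30434788  0.055     ] black [ 0.52515233 -0.41249466  0.055     ] pin [ 0.46796793 -0.33249949  0.067     ]
corners [array([ 0.58 , -0.312,  0.055]), array([ 0.547, -0.431,  0.055]), array([ 0.424, -0.376,  0.055]), array([ 0.454, -0.264,  0.055])]
beaker [ 0.353 -0.296  0.04 ]
rinse [ 0.645 -0.453  0.1  ]
jar [ 0.737 -0.276  0.07 ]
```

```bash
python3 -m jog '0 0 0 0 0 0.18 0;0 0 0 0 0 0.18 0;0 0 0 0 0 0.18 0;0 0 0 0 0 0.18 0;0 0 0 0 0 0.18 0;0 0 0 0 0 0.18 0;0 0 0 0 0 0.18 0;0 0 0 0 0 0.1 0;0 0 0 0 0 0 0'
cat >> h.py <<'E'
HUB=np.array([0.6165,-0.0245])
def rel(x,y,z,yaw=None):
    s=arm.get_state();q=s["tcp_rot"];M=R.from_quat(np.array(q)[[1,2,3,0]]).as_matrix()
    d=M.T@(np.array([x,y,z])-s["eef_pos"])/.025
    ya=np.degrees(np.arctan2(M[1,1],M[0,1]));print("units",d.round(2),"tooly",ya.round(1),"tcp",s["eef_pos"].round(4),"zax",M[:,2].round(3),"t",s["time"])
    if yaw is not None:print("turn units",(-(yaw-ya)/45))
E
python3 -c "
from h import *
rel(.547,-.030,.15,5)"
```

```text
time: 1.05
eef_pos: [0.2224, 0.5027, 0.2308]
tcp_rot: [0.0, 0.676, 0.737, -0.0]
ft_force: [-0.2, -0.6, -0.3]
opening: 0.0
grip_force: 0.0
units [-22.34  11.1    3.25] tooly 4.9 tcp [0.2224 0.5027 0.2308] zax [-0.    -0.001 -1.   ] t 1.05
turn units -0.0012719345355365242
```

```bash
python3 -m jog '-1 .5 0 0 0 0 0;-1 .5 0 0 0 0 0;-1 .5 0 0 0 0 0;-1 .5 0 0 0 0 0;-1 .5 0 0 0 0 0;-1 .5 0 0 0 0 0;-1 .5 0 0 0 0 0;-1 .5 0 0 0 0 0;-1 .5 0 0 0 0 0;-1 .5 0 0 0 0 0'
python3 -m jog '-1 .5 0 0 0 0 0;-1 .5 0 0 0 0 0;-1 .5 0 0 0 0 0;-1 .5 0 0 0 0 0;-1 .5 0 0 0 0 0;-1 .5 0 0 0 0 0;-1 .5 0 0 0 0 0;-1 .5 0 0 0 0 0;-1 .5 0 0 0 0 0;-1 .5 0 0 0 0 0'
python3 -m jog '-1 .5 .2 0 0 0 0;-1 .5 .4 0 0 0 0;-.34 .1 .6 0 0 0 0;0 0 1 0 0 0 0;0 0 1 0 0 0 0;0 0 0 0 0 0 0'
python3 -c "
from h import *
rel(.547,-.030,.045,5)
cv2.imwrite('pics/side1.png',cam('side')['frame'][:,:,::-1])"
```

```text
time: 2.05
eef_pos: [0.369, 0.2635, 0.2312]
tcp_rot: [-0.0, 0.675, 0.738, 0.0]
ft_force: [0.4, -0.4, 0.5]
opening: -0.0003
grip_force: 0.0
time: 3.05
eef_pos: [0.515, 0.0254, 0.2312]
tcp_rot: [-0.0, 0.675, 0.738, -0.0]
ft_force: [0.5, 0.3, -0.3]
opening: -0.0002
grip_force: 0.0
time: 3.65
eef_pos: [0.5431, -0.028, 0.147]
tcp_rot: [-0.004, 0.675, 0.737, -0.003]
ft_force: [-0.2, 0.4, -0.5]
opening: 0.0002
grip_force: 0.0
units [-0.1   0.19  4.08] tooly 5.0 tcp [ 0.5431 -0.028   0.147 ] zax [-0.01   0.001 -1.   ] t 3.65
turn units 0.0006549502773629238
```

View pics/side1.png

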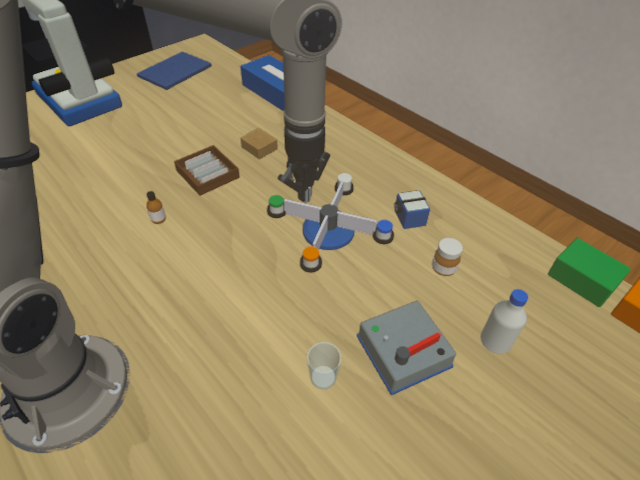

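The fingertips show at about (305,195), above the green–orange sector. Next I descend into it.

```bash
python3 -m jog '-.1 .2 .5 0 0 0 0;0 0 .8 0 0 0 0;0 0 .8 0 0 0 0;0 0 .8 0 0 0 0;0 0 .8 0 0 0 0;0 0 .38 0 0 0 0;0 0 0 0 0 0 0'
python3 -c "
from h import *
rel(.547,-.030,.045,5)"
```

```text
time: 4.4
eef_pos: [0.5518, -0.0315, 0.0485]
tcp_rot: [-0.001, 0.676, 0.737, -0.001]
ft_force: [0.2, 0.4, 0.6]
opening: -0.0001
grip_force: 0.0
units [ 0.08 -0.19  0.14] tooly 5.0 tcp [ 0.5518 -0.0315  0.0485] zax [-0.002  0.    -1.   ] t 4.4
turn units -0.0010926214979279751
```

```bash
r='x'; python3 -m jog '-.23 .01 0 0 0 -.111 0;-.23 .01 0 0 0 -.111 0;-.23 .01 0 0 0 -.111 0;-.23 .01 0 0 0 -.111 0;-.23 .01 0 0 0 -.111 0;-.23 .01 0 0 0 -.111 0;-.23 .01 0 0 0 -.111 0;-.23 .01 0 0 0 -.111 0;0 0 0 0 0 0 0'
python3 -c "
from h import *
s=arm.get_state()['eef_pos'][:2]-HUB;print(np.hypot(*s),np.degrees(np.arctan2(s[1],s[0])))
rel(.547,-.030,.045,5);measure(cam('top'))"
```

```text
time: 5.3
eef_pos: [0.5729, -0.0734, 0.0509]
tcp_rot: [0.002, 0.384, 0.923, 0.0]
ft_force: [0.5, 0.2, 0.5]
opening: 0.0001
grip_force: 0.0
0.06549927360559074 -131.67612462258654
units [1.96 0.49 0.23] tooly 44.9 tcp [ 0.5729 -0.0734  0.0509] zax [ 0.004 -0.    -1.   ] t 5.3
turn units 0.8856177119625763
orange [352.5 230.8] 180 [ 0.5551 -0.1386  0.062 ]Traceback (most recent call last):
  File "<string>", line 4, in <module>
    rel(.547,-.030,.045,5);measure(cam('top'))
                           ~~~~~~~^^^^^^^^^^^^
  File "h.py", line 24, in measure
    p,a,_=blob(c,lo,hi,B[k]); o[k]=onz(c,*p,0.062);print(k,p.round(1),a,o[k].round(4))
          ~~~~^^^^^^^^^^^^^^
  File "h.py", line 18, in blob
    i=1+np.argmax(s[1:,4]);return ce[i]+[x0,y0],s[i,4],l==i
        ~~~~~~~~~^^^^^^^^^
    return _wrapfunc(a, 'argmax', axis=axis, out=out, **kwds)
    return bound(*args, **kwds)
ValueError: attempt to get argmax of an empty sequence
```

```bash
python3 -m jog '-.23 .01 .1 0 0 -.111 0;-.23 .01 0.02 0 0 -.111 0;-.23 .01 0 0 0 -.111 0;-.23 .01 0 0 0 -.111 0;-.23 .01 0 0 0 -.111 0;-.23 .01 0 0 0 -.111 0;-.23 .01 0 0 0 -.111 0;-.23 .01 0 0 0 -.111 0;0 0 0 0 0 0 0'
cat >> h.py <<'E'
def chk():
    s=arm.get_state()['eef_pos'][:2]-HUB;print(np.hypot(*s),np.degrees(np.arctan2(s[1],s[0])))
    rel(.547,-.030,.045)
    c=cam('top');p,a,_=blob(c,*POT['orange'],(200,100,400,300));o=onz(c,*p,.062)[:2];d=o-HUB
    print(p,a,o,np.hypot(*d),np.degrees(np.arctan2(d[1],d[0])));return c
E
python3 -c "
from h import *
chk()"
```

```text
time: 6.25
eef_pos: [0.613, -0.0922, 0.047]
tcp_rot: [0.001, 0.046, 0.999, -0.0]
ft_force: [-0.3, 0.2, -0.2]
opening: -0.0002
grip_force: 0.0
0.06780534577442664 -92.92050534134756
units [2.86 2.24 0.07] tooly 84.7 tcp [ 0.613  -0.0922  0.047 ] zax [ 0.002 -0.001 -1.   ] t 6.25
[364.92857143 193.85714286] 28 [ 0.63564865 -0.1653127 ] 0.142108718471993 -82.25603792039546
```

```bash
python3 -m jog '-.23 .03 0 0 0 -.15 0;-.23 .03 0 0 0 -.15 0;-.23 .02 0 0 0 -.15 0;-.23 .02 0 0 0 -.15 0;-.23 .02 0 0 0 -.15 0;-.2 .01 0 0 0 -.12 0;-.15 .01 0 0 0 -.1 0;0 0 0 0 0 0 0'
python3 -c "
from h import *
c=chk();cv2.imwrite('pics/t2.png',c['frame'][:,:,::-1])"
```

```text
time: 7.1
eef_pos: [0.6473, -0.08, 0.0465]
tcp_rot: [0.0, -0.329, 0.944, -0.0]
ft_force: [-0.2, -1.4, -0.7]
opening: 0.0
grip_force: 0.1
0.06343821373372056 -60.95151721816794
units [1.91 4.06 0.06] tooly 128.4 tcp [ 0.6473 -0.08    0.0465] zax [ 0.001 -0.    -1.   ] t 7.1Traceback (most recent call last):
  File "<string>", line 3, in <module>
    c=chk();cv2.imwrite('pics/t2.png',c['frame'][:,:,::-1])
  File "h.py", line 35, in chk
    c=cam('top');p,a,_=blob(c,*POT['orange'],(200,100,400,300));o=onz(c,*p,.062)[:2];d=o-HUB
                       ~~~~^^^^^^^^^^^^^^^^^^^^^^^^^^^^^^^^^^^^
  File "h.py", line 18, in blob
    i=1+np.argmax(s[1:,4]);return ce[i]+[x0,y0],s[i,4],l==i
        ~~~~~~~~~^^^^^^^^^
    return _wrapfunc(a, 'argmax', axis=axis, out=out, **kwds)
    return bound(*args, **kwds)
ValueError: attempt to get argmax of an empty sequence
```

```bash
cat >> h.py <<'E'
def sidechk():
    c=cam('side')
    for k in('orange','green'):
      p,a,_=blob(c,*POT[k],(230,150,425,300));
      for z in(.058,.062):
        o=onz(c,*p,z)[:2];d=o-HUB;print(k,p.round(1),a,o.round(4),np.hypot(*d).round(4),np.degrees(np.arctan2(d[1],d[0])).round(1))
    return c
E
python3 -c "
from h import *
c=sidechk();cv2.imwrite('pics/s2.png',c['frame'][:,:,::-1])"
```

```text
orange [385.9 219.5] 165 [ 0.7015 -0.1267] 0.1329 -50.2
orange [385.9 219.5] 165 [ 0.6981 -0.1291] 0.1327 -52.0
green [320.1 255.2] 174 [ 0.5181 -0.1064] 0.128 -140.2
green [320.1 255.2] 174 [ 0.5157 -0.1089] 0.1315 -140.0
```

View pics/s2.png

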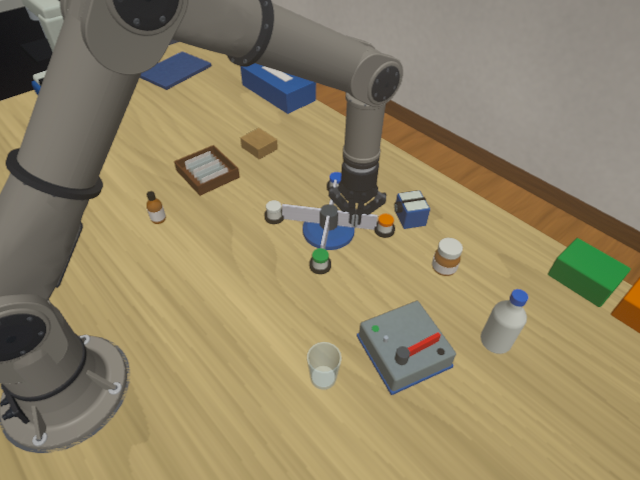

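The side view shows orange at (386,219), on the spoke being pushed, about 21° short of the reader.

```bash
python3 -m jog '-.134 .004 0 0 0 -.067 0;-.134 .004 0 0 0 -.067 0;-.134 .004 0 0 0 -.067 0;-.134 .004 0 0 0 -.067 0;-.134 .004 0 0 0 -.067 0;-.134 .004 0 0 0 -.067 0;0 0 0 0 0 0 0;0 0 0 0 0 0 0'
python3 -c "
from h import *
c=sidechk();rel(.6,0,.15)"
```

```text
time: 8.0
eef_pos: [0.6604, -0.0653, 0.0464]
tcp_rot: [-0.0, -0.473, 0.881, -0.0]
ft_force: [0.6, -1.7, 0.7]
opening: -0.0001
grip_force: 0.3
orange [383.9 206.1] 148 [ 0.731 -0.094] 0.134 -31.2
orange [383.9 206.1] 148 [ 0.7275 -0.0966] 0.1323 -33.0
green [340.8 255.3] 174 [ 0.5505 -0.1356] 0.1292 -120.7
green [340.8 255.3] 174 [ 0.548  -0.1379] 0.1325 -121.1
units [-0.84  3.45 -4.15] tooly 146.5 tcp [ 0.6603 -0.0653  0.0464] zax [-0. -0. -1.] t 8.05
```

```bash
python3 -m jog '.4 0 0 0 0 0 0;0 0 -1 0 0 0 0;0 0 -1 0 0 0 0;0 0 -1 0 0 0 0;0 0 -1 0 0 0 0;.7 .7 0 0 0 0 0;.7 .7 0 0 0 0 0;.7 .7 0 0 0 0 0;0 0 0 0 0 0 0'
python3 -c "
from h import *
c=sidechk();c=chk();cv2.imwrite('pics/t3.png',c['frame'][:,:,::-1])"
```

```text
time: 8.95
eef_pos: [0.5782, -0.0902, 0.1461]
tcp_rot: [-0.002, -0.472, 0.881, 0.001]
ft_force: [0.3, -0.3, -0.2]
opening: -0.0003
grip_force: 0.0
orange [383.9 206.1] 148 [ 0.731 -0.094] 0.134 -31.2
orange [383.9 206.1] 148 [ 0.7275 -0.0966] 0.1323 -33.0
green [340.8 255.3] 174 [ 0.5505 -0.1356] 0.1293 -120.7
green [340.8 255.3] 174 [ 0.5479 -0.138 ] 0.1326 -121.1
0.074216851329878 -119.051707244236
units [-1.24  2.43  4.06] tooly 146.4 tcp [ 0.5805 -0.0894  0.1464] zax [-0.001 -0.    -1.   ] t 9.0Traceback (most recent call last):
  File "<string>", line 3, in <module>
    c=sidechk();c=chk();cv2.imwrite('pics/t3.png',c['frame'][:,:,::-1])
                  ~~~^^
  File "h.py", line 35, in chk
    c=cam('top');p,a,_=blob(c,*POT['orange'],(200,100,400,300));o=onz(c,*p,.062)[:2];d=o-HUB
                       ~~~~^^^^^^^^^^^^^^^^^^^^^^^^^^^^^^^^^^^^
  File "h.py", line 18, in blob
    i=1+np.argmax(s[1:,4]);return ce[i]+[x0,y0],s[i,4],l==i
        ~~~~~~~~~^^^^^^^^^
    return _wrapfunc(a, 'argmax', axis=axis, out=out, **kwds)
    return bound(*args, **kwds)
ValueError: attempt to get argmax of an empty sequence
```

```bash
python3 -m jog '1 -.07 0 0 0 0 0;1 -.07 0 0 0 0 0;1 -.07 0 0 0 0 0;1 -.07 0 0 0 0 0;1 -.07 0 0 0 0 0;1 -.07 0 0 0 0 0;1 -.07 0 0 0 0 0;1 -.07 0 0 0 0 0;1 -.07 0 0 0 0 0;0 0 0 0 0 0 0'
python3 - <<'E'
from h import *
c=cam('top');cv2.imwrite('pics/t3.png',c['frame'][:,:,::-1])
rel(.47,-.3,.15)
for k in POT:
    p,a,_=blob(c,*POT[k],(200,100,400,300) if k!='blue' else (230,130,310,185))
    o=onz(c,*p,.062)[:2];d=o-HUB;print(k,p.round(1),a,o.round(4),np.hypot(*d).round(4),np.degrees(np.arctan2(d[1],d[0])).round(1))
E
```

```text
time: 10.05
eef_pos: [0.4694, -0.2906, 0.1463]
tcp_rot: [-0.001, -0.47, 0.883, -0.001]
ft_force: [-0.3, -1.0, -0.4]
opening: -0.0001
grip_force: 0.0
units [ 0.43 -0.24 -0.15] tooly 146.3 tcp [ 0.471  -0.2876  0.1463] zax [ 0.001 -0.001 -1.   ] t 10.1
orange [331.  151.4] 200 [ 0.7291 -0.0923] 0.1315 -31.1
blue [247.7 169.1] 196 [0.6863 0.0864] 0.131 57.8
green [350.1 233.3] 223 [ 0.5497 -0.1334] 0.1277 -121.5
```

View pics/t3.png

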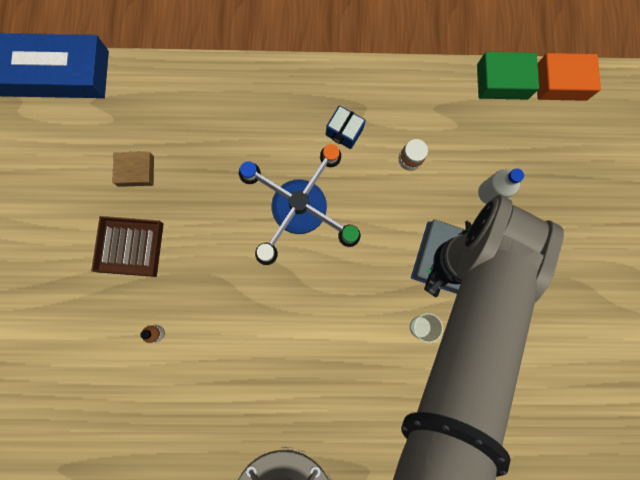

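Orange is at (331,151) and the reader's top at (346,122). The spoke is at about −31.7° and the reader at about −29.2°, so I'll give it a nudge of about 2.5°. I'm cross-checking the reader's bearing in the same step.

Run:
```python
from h import *
import cv2
rel(.655,-.0736,.146,149)
for n,box in(("top",(320,100,370,150)),("side",(390,180,435,235))):
    c=cam(n);x0,y0,x1,y1=box
    h=cv2.cvtColor(c["frame"],cv2.COLOR_RGB2HSV)[y0:y1,x0:x1]
    m=cv2.inRange(h,np.array((0,0,170)),np.array((180,60,255)))
    m=cv2.morphologyEx(m,cv2.MORPH_OPEN,np.ones((2,2)))
    hull=cv2.convexHull(cv2.findNonZero(m));M=cv2.moments(hull);u,v=M['m10']/M['m00']+x0,M['m01']/M['m00']+y0
    for hb in([.6165,-.0245],[.618,-.0236]):
        o=onz(c,u,v,.058)[:2];d=o-hb;print(n,u,v,o,np.hypot(*d),np.degrees(np.arctan2(d[1],d[0])))
    if n=="side":
        o=[onz(c,*q,.058)[:2] for q in [(u,v)]]
```

```text
units [-1.121e+01 -1.370e+00  1.000e-02] tooly 146.3 tcp [ 0.471  -0.2876  0.1463] zax [ 0.001 -0.001 -1.   ] t 10.1
turn units -0.06031457372030091
top 346.7837215990797 123.40523439746909 [ 0.79513374 -0.12685534] 0.20588012940150766 -29.812275929118783
top 346.7837215990797 123.40523439746909 [ 0.79513374 -0.12685534] 0.20503176846364035 -30.23889483368446
side 419.2617753623188 202.30253623188406 [ 0.80278899 -0.14030307] 0.21934889702796656 -31.866379697580967
side 419.2617753623188 202.30253623188406 [ 0.80278899 -0.14030307] 0.21855566156113185 -32.274367702954876
```

```bash
python3 -m jog '-1 -.12 0 0 0 0 0;-1 -.12 0 0 0 0 0;-1 -.12 0 0 0 0 0;-1 -.12 0 0 0 0 0;-1 -.12 0 0 0 0 0;-1 -.12 0 0 0 0 0;-1 -.12 0 0 0 0 0;-1 -.12 0 0 0 0 0;-1 -.12 0 0 0 0 0;-1 -.12 0 0 0 -.03 0'
python3 -m jog '-1 -.12 0 0 0 -.03 0;-.1 0 0 0 0 0 0;0 0 0 0 0 0 0;0 0 0 0 0 0 0'
python3 -c "
from h import *
rel(.655,-.0736,.046,149)"
```

```text
time: 11.2
eef_pos: [0.6356, -0.0887, 0.1463]
tcp_rot: [0.001, -0.486, 0.874, 0.0]
ft_force: [-0.4, -0.1, -0.4]
opening: 0.0002
grip_force: 0.0
time: 11.6
eef_pos: [0.6509, -0.0714, 0.1461]
tcp_rot: [-0.001, -0.495, 0.869, -0.0]
ft_force: [-0.5, -0.6, 0.0]
opening: 0.0001
grip_force: 0.0
units [-0.01 -0.19  4.  ] tooly 149.3 tcp [ 0.6509 -0.0714  0.1461] zax [-0.001 -0.001 -1.   ] t 11.6
turn units 0.0061675492091442016
```

```bash
python3 -m jog '0 -.2 .8 0 0 0 0;0 0 .8 0 0 0 0;0 0 .8 0 0 0 0;0 0 .8 0 0 0 0;0 0 .8 0 0 0 0;-.2 0 0 0 0 0 0;-.1 0 0 0 0 0 0;0 0 0 0 0 0 0'
python3 -c "
from h import *
rel(.6618,-.0637,.046,149);sidechk()"
```

```text
time: 12.4
eef_pos: [0.6609, -0.0664, 0.048]
tcp_rot: [0.001, -0.495, 0.869, -0.001]
ft_force: [0.4, 1.0, 0.3]
opening: 0.0
grip_force: 0.0
units [-0.11  0.02  0.08] tooly 149.3 tcp [ 0.6609 -0.0664  0.048 ] zax [ 0.003  0.    -1.   ] t 12.4
turn units 0.006907861783237321
orange [383.9 206.1] 148 [ 0.731 -0.094] 0.134 -31.2
orange [383.9 206.1] 148 [ 0.7275 -0.0966] 0.1323 -33.0
green [340.9 255.3] 173 [ 0.5506 -0.1356] 0.1292 -120.7
green [340.9 255.3] 173 [ 0.548 -0.138] 0.1326 -121.1
```

```bash
python3 -m jog '-.06 0 0 0 0 0 0;-.06 0 0 0 0 0 0;0 0 0 0 0 0 0;0 0 0 0 0 0 0'
python3 -c "
from h import *
rel(.6618,-.0637,.046,149);sidechk()"
```

```text
time: 12.85
eef_pos: [0.6611, -0.0647, 0.0466]
tcp_rot: [0.0, -0.494, 0.869, -0.0]
ft_force: [-0.6, -1.0, 0.5]
opening: 0.0002
grip_force: 0.3
units [-0.05 -0.    0.02] tooly 149.3 tcp [ 0.6611 -0.0647  0.0466] zax [ 0. -0. -1.] t 12.85
turn units 0.006009499780337693
orange [383.6 205.7] 149 [ 0.7315 -0.0925] 0.1336 -30.6
orange [383.6 205.7] 149 [ 0.728  -0.0951] 0.132 -32.4
green [341.7 255.2] 175 [ 0.5521 -0.1366] 0.1293 -119.9
green [341.7 255.2] 175 [ 0.5495 -0.139 ] 0.1327 -120.3
```

```bash
python3 -m jog '-.04 0 0 0 0 0 0;-.035 0 0 0 0 0 0;0 0 0 0 0 0 0;0 0 0 0 0 0 0'
python3 -c "
from h import *
rel(.6618,-.0637,.046,149);sidechk()"
```

```text
time: 13.3
eef_pos: [0.6621, -0.063, 0.0463]
tcp_rot: [0.0, -0.495, 0.869, -0.0]
ft_force: [-1.0, -1.9, 0.2]
opening: -0.0003
grip_force: 0.7
units [ 0.03 -0.    0.01] tooly 149.3 tcp [ 0.6621 -0.063   0.0463] zax [ 0. -0. -1.] t 13.3
turn units 0.006168714639027763
orange [383.  204.3] 147 [ 0.7342 -0.0882] 0.1338 -28.4
orange [383.  204.3] 147 [ 0.7306 -0.0909] 0.132 -30.2
green [343.9 254.8] 170 [ 0.5562 -0.1389] 0.1294 -117.8
green [343.9 254.8] 170 [ 0.5536 -0.1413] 0.1327 -118.3
```

```bash
python3 -m jog '.2 0 0 0 0 0 0;.3 0 0 0 0 0 0;0 0 -1 0 0 0 0;0 0 -1 0 0 0 0;0 0 -1 0 0 0 0;0 0 -1 0 0 0 0;0 0 -1 0 0 .1 0;0 0 0 0 0 .18 0;0 0 0 0 0 .18 0;0 0 0 0 0 .18 0'
python3 -m jog '0 0 0 0 0 .19 0;0 0 0 0 0 .19 0;0 0 0 0 0 .19 0;0 0 0 0 0 .19 0;0 0 0 0 0 .19 0;0 0 0 0 0 .19 0;0 0 0 0 0 .19 0;0 0 0 0 0 .19 0;0 0 0 0 0 .19 0;0 0 0 0 0 .19 0'
python3 -m jog '0 0 0 0 0 .19 0;0 0 0 0 0 .19 0;0 0 0 0 0 .19 0;0 0 0 0 0 .19 0;0 0 0 0 0 .19 0;0 0 0 0 0 .19 0;0 0 0 0 0 .19 0;0 0 0 0 0 .19 0;0 0 0 0 0 .19 0;0 0 0 0 0 0 0'
python3 -c "
from h import *
rel(.5026,-.413,.166,-42);print(arm.get_state()['joint_pos'].round(2));c=sidechk();cv2.imwrite('pics/s4.png',c['frame'][:,:,::-1])"
```

```text
time: 14.35
eef_pos: [0.6552, -0.0737, 0.1714]
tcp_rot: [0.0, -0.26, 0.966, 0.0]
ft_force: [-0.2, -0.9, 0.2]
opening: -0.0001
grip_force: 0.0
time: 15.35
eef_pos: [0.6551, -0.0735, 0.171]
tcp_rot: [-0.0, 0.465, 0.886, 0.0]
ft_force: [-0.0, -0.6, 0.0]
opening: 0.0
grip_force: 0.0
time: 16.35
eef_pos: [0.6552, -0.0734, 0.1709]
tcp_rot: [-0.0, 0.913, 0.407, -0.0]
ft_force: [0.3, 0.0, 0.0]
opening: -0.0002
grip_force: 0.0
units [-14.18   4.54   0.2 ] tooly -42.0 tcp [ 0.6552 -0.0734  0.1709] zax [-0.001  0.    -1.   ] t 16.35
turn units 0.0009993141523477473
[-0.24  0.61  0.54  1.28 -0.31  1.33 -0.43]
orange [383.  204.3] 146 [ 0.7341 -0.0881] 0.1337 -28.4
orange [383.  204.3] 146 [ 0.7306 -0.0908] 0.1319 -30.2
green [343.9 254.8] 171 [ 0.5562 -0.139 ] 0.1294 -117.8
green [343.9 254.8] 171 [ 0.5536 -0.1414] 0.1327 -118.3
```

```bash
python3 -m jog '-1 .32 0 0 0 0 0;-1 .32 0 0 0 0 0;-1 .32 0 0 0 0 0;-1 .32 0 0 0 0 0;-1 .32 0 0 0 0 0;-1 .32 0 0 0 0 0;-1 .32 0 0 0 0 0;-1 .32 0 0 0 0 0;-1 .32 0 0 0 0 0;-1 .32 0 0 0 0 0'
python3 -m jog '-1 .32 0 0 0 0 0;-1 .32 0 0 0 0 0;-1 .32 0 0 0 0 0;-1 .32 0 0 0 0 0;-.2 .08 0.2 0 0 0 0;0 0 0 0 0 0 0;0 0 0 0 0 0 0'
python3 - <<'E'
from h import *
rel(.5026,-.413,.066,-42)
c=chk()
s=cam('side');cv2.imwrite('pics/s5.png',cv2.resize(s['frame'][180:440,280:600,::-1],(640,520)))
# lever in side view
h=cv2.cvtColor(s['frame'],cv2.COLOR_RGB2HSV);p,a,m=blob(s,(0,150,120),(6,255,255),(350,280,470,400));ys,xs=np.nonzero(m)
print(p,a,[onz(s,xs[i]+350,ys[i]+280,.081).round(3) for i in (xs.argmax(),xs.argmin())])
E
```

```text
time: 17.4
eef_pos: [0.5473, -0.3138, 0.1713]
tcp_rot: [-0.0, 0.913, 0.409, 0.0]
ft_force: [-0.3, -0.9, 0.1]
opening: -0.0001
grip_force: 0.0
time: 18.1
eef_pos: [0.5042, -0.4116, 0.1657]
tcp_rot: [-0.001, 0.913, 0.408, 0.001]
ft_force: [0.3, -0.2, -0.8]
opening: -0.0002
grip_force: 0.0
units [-0.1  -0.    3.99] tooly -41.8 tcp [ 0.5042 -0.4116  0.1657] zax [ 0.001  0.003 -1.   ] t 18.1
turn units 0.0046413264477488765
0.4030223528258317 -106.18066257788021
units [12.51 -8.89  4.87] tooly -41.8 tcp [ 0.5042 -0.4116  0.1657] zax [ 0.001  0.003 -1.   ] t 18.1
[328.415 149.865] 200 [ 0.7324218 -0.0866223] 0.13151822706374594 -28.186783923810165
[423.83524904 343.42528736] 261 [array([ 0.536, -0.397,  0.081]), array([ 0.474, -0.379,  0.081])]
```

View pics/s5.png

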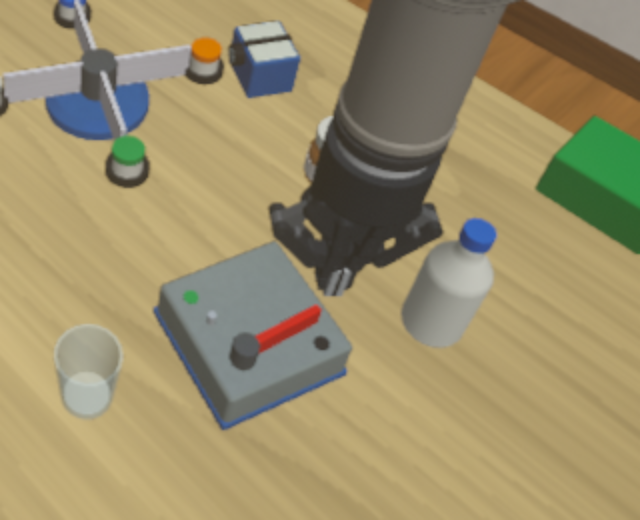

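Orange reads within about 3 mm of the aim point. In the crop, the lever runs from (245,348) to (318,312), and the fingers are poised on its black-dot side. Next I descend.

```bash
python3 -m jog '-.1 0 .7 0 0 0 0;0 0 .8 0 0 0 0;0 0 .8 0 0 0 0;0 0 .8 0 0 0 0;0 0 .6 0 0 0 0;0 0 .2 0 0 0 0;0 0 0 0 0 0 0'
python3 - <<'E'
from h import *
rel(.5026,-.413,.066,-42)
s=cam('side');cv2.imwrite('pics/s6.png',cv2.resize(s['frame'][270:410,330:490,::-1],(640,560)))
E
```

```text
time: 18.9
eef_pos: [0.5015, -0.4147, 0.0682]
tcp_rot: [-0.001, 0.913, 0.408, -0.0]
ft_force: [-0.1, -0.0, 0.1]
opening: 0.0002
grip_force: 0.0
units [ 0.08 -0.01  0.09] tooly -41.9 tcp [ 0.5015 -0.4147  0.0682] zax [-0.001  0.001 -1.   ] t 18.9
turn units 0.0021609362693936875
```

View pics/s6.png

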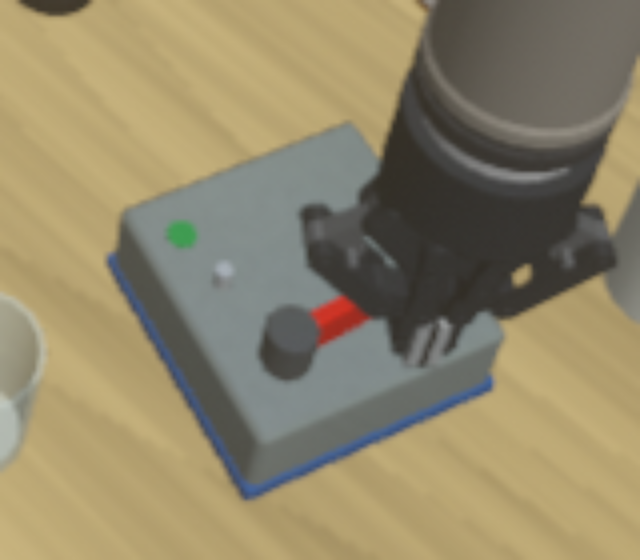

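Fingers are at (430,345) in the crop, clear of the lever, on the pushing side. Next I sweep anticlockwise.

```bash
python3 -m jog '.25 -.013 0 0 0 -.133 0;.25 -.013 0 0 0 -.133 0;.25 -.013 0 0 0 -.133 0;.25 -.013 0 0 0 -.133 0;.25 -.013 0 0 0 -.133 0;.25 -.013 0 0 0 -.133 0;.25 -.013 0 0 0 -.133 0;.25 -.013 0 0 0 -.133 0;.25 -.013 0 0 0 -.133 0;0 0 0 0 0 0 0'
cat >> h.py <<'E'
def lev():
    P=np.array([.458,-.373]);t=arm.get_state()['eef_pos'][:2]-P;print('tool r,phi',np.hypot(*t),np.degrees(np.arctan2(t[1],t[0])))
    rel(.5026,-.413,.066)
    for n,b in(('side',(340,280,470,400)),('top',(400,200,500,300))):
        s=cam(n)
        try:p,a,m=blob(s,(0,150,100),(6,255,255),b)
        except ValueError:print(n,'hidden');continue
        ys,xs=np.nonzero(m);l=cv2.fitLine(np.float32(np.c_[xs,ys]),cv2.DIST_L2,0,.01,.01).ravel()
        A=onz(s,*p,.072);B=onz(s,p[0]+8*l[0],p[1]+8*l[1],.072);d=(B-A)[:2];print(n,a,A[:2].round(3),np.degrees(np.arctan2(d[1],d[0])).round(1),'from pivot',np.degrees(np.arctan2(*(A[:2]-P)[::-1])).round(1))
    return s
E
python3 -c "
from h import *
lev()"
```

```text
time: 19.95
eef_pos: [0.5162, -0.3637, 0.0705]
tcp_rot: [0.002, 0.63, 0.777, 0.0]
ft_force: [-0.8, -1.0, 0.2]
opening: -0.0003
grip_force: 0.0
tool r,phi 0.05893346313032703 9.093856344006255
units [-1.82 -0.94  0.18] tooly 11.9 tcp [ 0.5162 -0.3637  0.0705] zax [ 0.003 -0.002 -1.   ] t 19.95
side 71 [ 0.491 -0.36 ] 31.4 from pivot 21.6
top 122 [ 0.502 -0.355] -149.2 from pivot 22.5
```

```bash
python3 -m jog '.25 -.013 .1 0 0 -.133 0;.25 -.013 0 0 0 -.133 0;.25 -.013 0 0 0 -.133 0;.25 -.013 0 0 0 -.133 0;.25 -.013 0 0 0 -.133 0;.25 -.013 0 0 0 -.133 0;.25 -.013 0 0 0 -.133 0;0 0 0 0 0 0 0;0 0 0 0 0 0 0'
python3 -c "
from h import *
lev()"
```

```text
time: 20.95
eef_pos: [0.4969, -0.3307, 0.0679]
tcp_rot: [0.006, 0.312, 0.95, -0.002]
ft_force: [7.8, -4.4, -4.5]
opening: -0.0001
grip_force: 4.2
tool r,phi 0.05740683429460957 47.40150766912833
units [-2.13 -2.51  0.1 ] tooly 53.7 tcp [ 0.4969 -0.3307  0.0679] zax [ 0.011 -0.007 -1.   ] t 20.95
side 234 [ 0.479 -0.334] -112.7 from pivot 62.2
top 118 [ 0.48  -0.331] -113.1 from pivot 62.6
```

```bash
python3 -m jog '.12 0 0 0 0 0 0;.12 0 0 0 0 0 0;0 0 0 0 0 0 0;0 0 0 0 0 0 0'
python3 -c "
from h import *
lev();s=cam('side');cv2.imwrite('pics/s7.png',cv2.resize(s['frame'][270:410,330:490,::-1],(640,560)))"
```

```text
time: 21.45
eef_pos: [0.4966, -0.3302, 0.0688]
tcp_rot: [0.012, 0.312, 0.95, -0.004]
ft_force: [14.7, -10.9, -11.6]
opening: -0.0002
grip_force: 8.5
tool r,phi 0.05763259213386272 48.00100990243277
units [-2.15 -2.53  0.16] tooly 53.7 tcp [ 0.4966 -0.3302  0.0688] zax [ 0.02  -0.014 -1.   ] t 21.45
side 235 [ 0.478 -0.334] -112.5 from pivot 62.4
top 105 [ 0.48  -0.328] -114.2 from pivot 63.5
```

View pics/s7.png

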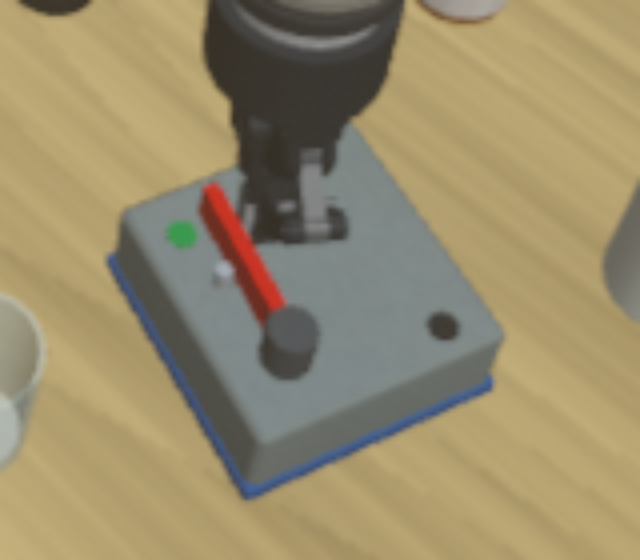

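The lever lies along the pin and does not move under about 20 N, so it is at its stop. I'll back off, lift and check.

```bash
python3 -m jog '-.3 0 0 0 0 0 0;-.5 0 0 0 0 0 0;0 0 -.8 0 0 0 0;0 0 -1 0 0 0 0;0 0 -1 0 0 0 0;0 0 -1 0 0 0 0;-1 0 -.3 0 0 0 0;-1 0 0 0 0 0 0;0 0 0 0 0 0 0;0 0 0 0 0 0 0'
python3 -c "
from h import *
lev();chk();sidechk();print(arm.get_state()['dq'].round(3))"
```

```text
time: 22.6
eef_pos: [0.5434, -0.3652, 0.1684]
tcp_rot: [-0.001, 0.312, 0.95, 0.0]
ft_force: [-0.2, -0.2, -0.7]
opening: 0.0001
grip_force: 0.0
tool r,phi 0.08577850418502497 5.227032160821924
units [ 0.18 -2.51  4.1 ] tooly 53.7 tcp [ 0.5434 -0.3652  0.1684] zax [-0.001  0.    -1.   ] t 22.6
side 231 [ 0.478 -0.334] -112.8 from pivot 62.2
top 142 [ 0.478 -0.336] -111.9 from pivot 61.5
0.34796346541897355 -102.19758572953589
units [ 7.78 10.89  4.95] tooly 53.7 tcp [ 0.543  -0.3646  0.1686] zax [-0.001  0.001 -1.   ] t 22.7
[328.405 149.865] 200 [ 0.73242143 -0.08660061] 0.13150765500866424 -28.17852999454553
orange [383.  204.3] 147 [ 0.734  -0.0882] 0.1336 -28.4
orange [383.  204.3] 147 [ 0.7304 -0.0908] 0.1318 -30.2
green [344.  254.8] 167 [ 0.5565 -0.1389] 0.1292 -117.7
green [344.  254.8] 167 [ 0.5539 -0.1413] 0.1325 -118.2
[-0.001 -0.002  0.001 -0.002 -0.    -0.002  0.002]
```

```bash
python3 -c "
from rig import arm
print(arm.close_job())"
```

```text
the job is handed in; nothing more can be done
None
```

The job is handed in at about 23 s on the robot's clock: the orange pot measured about 3–4 mm from the reader's aim point (8 mm allowed), the shutter lever was at its stop by the green dot, and I saw no contact with the pots or other bench items; no verdict was returned.

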